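Turn the display turntable to bring the tagged pot in front of the phone

TASK

With a fingertip, push the display turntable round by its rim (by the upright wooden pegs on it) until the ochre pot with the red round tag is the one facing the phone, in line with the yellow pointer on the turntable's fixed base, and leave the turntable standing still there. Turn it gently: the little pots only ride round on it, so do not touch, lift or shift any of them yourself, and leave the phone on its stand and everything else on the table where they are.

Things in the scene. Friction and masses are not known exactly. Their poses are not given: they have to be found in the camera images.
- base: fixed black round base under the turntable; origin on the table top, on the turntable's axis. Its own -x axis is the front direction (level): a black tongue 34 mm wide and 8 mm high runs out along -x to 205 mm from the axis, with a yellow arrow on its outer 60 mm, pointing at the phone. The base never moves
- turntable (a joint): how far the turntable has turned about its vertical axis since the start, rad, zero at the start, growing counter-clockwise seen from above; turns freely either way (no stop within 11 rad of zero), with light friction (about 0.1 N m) so that it stays where it is left. The pots ride round with it
- hub (a point): centre of the turntable's top face, on the axis, 42 mm above the table. The turntable is a black disc of 280 mm diameter, 12 mm thick, rim top face at 36 mm above the table, with a straw-coloured woven mat of 208 mm diameter on it, 42 mm above the table
- peg0 (a point): finger peg 0 of six alike on the rim, 60 degrees apart counter-clockwise in the order 0 to 5, each 125 mm from the axis: an upright pale wooden pin of 14 mm diameter standing from the rim (36 mm above the table) to 72 mm above the table; this point is on its axis, 72 mm above the table (its top)
- peg1 (a point): finger peg 1 of six alike on the rim, 60 degrees apart counter-clockwise in the order 0 to 5, each 125 mm from the axis: an upright pale wooden pin of 14 mm diameter standing from the rim (36 mm above the table) to 72 mm above the table; this point is on its axis, 72 mm above the table (its top)
- peg2 (a point): finger peg 2 of six alike on the rim, 60 degrees apart counter-clockwise in the order 0 to 5, each 125 mm from the axis: an upright pale wooden pin of 14 mm diameter standing from the rim (36 mm above the table) to 72 mm above the table; this point is on its axis, 72 mm above the table (its top)
- peg3 (a point): finger peg 3 of six alike on the rim, 60 degrees apart counter-clockwise in the order 0 to 5, each 125 mm from the axis: an upright pale wooden pin of 14 mm diameter standing from the rim (36 mm above the table) to 72 mm above the table; this point is on its axis, 72 mm above the table (its top)
- peg4 (a point): finger peg 4 of six alike on the rim, 60 degrees apart counter-clockwise in the order 0 to 5, each 125 mm from the axis: an upright pale wooden pin of 14 mm diameter standing from the rim (36 mm above the table) to 72 mm above the table; this point is on its axis, 72 mm above the table (its top)
- peg5 (a point): finger peg 5 of six alike on the rim, 60 degrees apart counter-clockwise in the order 0 to 5, each 125 mm from the axis: an upright pale wooden pin of 14 mm diameter standing from the rim (36 mm above the table) to 72 mm above the table; this point is on its axis, 72 mm above the table (its top)
- tagged_pot_center (a point): the pot that must face the phone: round ochre speckled miniature pot, 62 mm across the rim and 40 mm high, with a red round tag of 30 mm diameter on a short stake in it (tag's top about 53 mm above the mat); loose, standing on the mat about 60 mm from the axis; point on its axis, half-way up, 20 mm above the mat
- iron_pot_center (a point): round iron-red miniature pot, 60 mm across the rim, 38 mm high, white round tag; loose on the mat about 60 mm from the axis; point on its axis 20 mm above the mat
- green_pot_center (a point): rectangular green miniature pot, 52 x 44 mm, 38 mm high, white round tag; loose on the mat about 60 mm from the axis; point on its axis 20 mm above the mat
- phone: lilac phone held level (152 mm wide, 74 mm high, top about 172 mm above the table) on a stand with a black round foot of 96 mm diameter; loose, 0.275 to 0.30 m from the turntable's axis in the front direction; origin under the foot's centre; its lens looks along its +x to the turntable
- brush: dusting brush about 200 mm long lying on the table; loose; origin under its middle
- big_pot: iron-red bowl-shaped pot, 110 mm across, 75 mm high; loose; origin under its centre
- tape_center (a point): yellow roll of tape, 100 mm across, 45 mm high; loose; point at its centre
- spray: green bottle, 64 mm across, 150 mm high; loose; origin under its centre
Things that resemble listed ones, but are neither listed nor needed, are in the scene too. What is shaped like the part that bears green_pot_center but blue is not meant.

How it is judged:
By the outcome, as a careful person would: the job done as asked, in the order asked, and still so for the second after the job is handed in, with the robot touching nothing.
It also fails if it takes over 64 s, if anything falls off the work surface, if the arm or the gripper's body presses on something with over 40 N, if the wrist force passes 120 N, or if a joint passes its speed limit or range.

ROBOT

A 6-joint arm with a two-finger parallel gripper is mounted at the origin on the work surface. World frame = base frame: x ahead of the robot, y to its left, z up, the work surface at z = 0. Lengths are in m, angles in rad, forces in N, time in s.
With the tool pointing down it reaches from about 0.275 to 0.75 m from the base axis. Payload 10.2 kg.
Tool frame: the origin (TCP) lies midway between the tips of the shut fingers; the grasp point (between the pads) lies 19 mm behind it; z points along the fingers, y is the line along which they close (so a half turn about z gives the same grasp; the last joint's range is limited). The gripper opens to 85 mm and grips with 20 to 120 N. Pads are 22 mm wide; open, the fingers measure 114 mm over their backs; the gripper's body (76 mm by 85 mm) begins 54 mm behind the grasp point. The pads swing forward as they close: fully open they stand 13 mm farther back than shut.
Start: joints at [1.046, 0.313, 1.498, -0, 1.331, -0.223], TCP at [0.156, 0.501, 0.197] pointing down, gripper open.
Joint ranges: [-2.94, 2.94], [-0.97, 2.17], [0.19, 2.56], [-1.23, 4.37], [0.02, 3.11], [-2.88, 2.88]. Speed limits (rad/s): [2.39, 2.39, 3.01, 3.14, 3.14, 3.14].

INTERFACE

Orientations are given as a rotation vector (axis times angle).
In Python, from workcell import arm gives the robot as it stands. The module is installed in compiled form; this text tells all that it offers.
- The arm moves only by the tool servo_tool, never from a script. Its argument "steps" is a list of rows, each a list of 4 numbers: the shift along the world's x, y, z in m, then the turn about the world's z in rad. In form: [[tx, ty, tz, twist], ...]. A call has 1 to 12 rows; each row shifts and turns the commanded pose from where the row before left it; what a row does not reach is not made up. A row lasts 1/12 s, in which the tool goes at most 41.7 mm and 7.16 degrees, less where a joint would pass 70% of its speed; a pose out of reach is approached as far as the arm can. A call is refused whole if a number of a shift passes 0.0417 or a number of a turn 0.125, either way. A call with a gripper value outside its range is refused whole. "grip" is the closure in counts, from 0 (fully open) to 255 (shut), set as the call begins (left out, the last holds). The fingers move at their own pace and stop on an object; "squeeze" is the grip in N (left out, the last holds). Time passes only in rows, so rows that do not move let the fingers close. It gives the time, the measured TCP pose, the force, the opening and the grip force at its end, in the units of the state.
- arm.get_obs(): the state, without advancing time (a new reading comes with each control period).
- arm.capture(name): name is "scene" or "top" or "wrist"; returns (picture, depth): 420x560x3 uint8, red, green, blue; 420x560 float32, m along the optical axis (not along the pixel's ray), 0 where there is no reading.
- arm.camera_info(name): a dict with "camera_matrix" (3x3 intrinsics, pixels), "view" (4x4, takes a point from world to camera coordinates). Camera axes: x right, y up, looking along -z (the intrinsics and any distortion apply to the point x, -y, -z); pixel columns grow to the right and rows downward; lengths in m; the calibration is good to about 2 mm. The wrist camera is an equidistant fisheye: a pixel r from the principal point sees the ray r / f radians off the axis. A picture is of the moment at which its call begins: read the wrist's pose just before it. camera_info takes no time and is no camera call; for the wrist camera it gives the pose at the moment of the call.
- arm.close_job(): hands the job in; it is judged then, once.
Trained networks look in the newest picture that a camera, given by its name, has taken for a name from the list of things; names that differ only in an ending like _2 or _b are one class to them, and where a whole thing is asked for, a point or a joint stands for the part that bears it (a point fixed in the world has none). Each returns a list of dicts, best first, with "p" (0 to 1); they miss things now and then, are a little off and sometimes report something else, mostly with a low value. They report only what shows in the picture. A call takes as long as a camera call. They do not tell look-alikes from the thing itself.
- arm.regions_of(target, camera): "mask" (420x560 bool, what is visible of it) and "centre" ([column, row] in pixels, amid what is visible of it).
- arm.pinpoint(target, camera): "centre" ([column, row] in pixels: a listed point, or the origin of a listed thing).
The state is a dict: "time_s": time; "qpos": joint angles; "joint_velocities": joint speeds; "tau": joint torques, N m; "tool_pos": TCP position; "tool_rot": TCP orientation; "force": force on the tool from outside, world axes, zero at the start; "moment": the same for the moment, N m; "width": finger opening in m; "grip_force": force on a finger pad.
Only numpy, scipy, OpenCV 4.12 (cv2) and the standard library are available. Lean on these libraries where they do the work, as an engineer would, in place of code of your own. Each camera call takes 0.05 s, during which the arm holds its last target. There are 200 camera calls.

## Working session

There is one attempt and no reset: what is moved stays moved. The work goes in short steps, Python scripts to look and compute and a tool call to move; the robot and the scene stay as the last step left them, time stands still between calls to the robot, and variables do not carry over. Pictures are saved under pics/ and viewed, at most 10 in all, crops included, and the job is handed in when it is done.

Besides the shell and the picture viewer there is one more tool, called after "Emit:" by a JSON object that holds its "name" and its "arguments". servo_tool: Moves the arm, as the interface text tells. Its arguments: {"type":"object","properties":{"steps":{"type":"array"},"grip":{"type":"number"},"squeeze":{"type":"number"}},"required":["steps"]}

```bash
mkdir -p pics; cat > h.py <<'E'
import numpy as np, cv2
from workcell import arm
def cap(n,save=None):
    rgb,d=arm.capture(n)
    if save: cv2.imwrite('pics/'+save,rgb[:,:,::-1])
    return rgb,d
def world(n,px,depth=None,z=None):
    i=arm.camera_info(n);K=np.array(i['camera_matrix']);V=np.linalg.inv(np.array(i['view']))
    r=np.array([(px[0]-K[0,2])/K[0,0],-(px[1]-K[1,2])/K[1,1],-1.])
    d=V[:3,:3]@r;o=V[:3,3]
    s=depth if z is None else (z-o[2])/d[2]
    return o+s*d
E
python3 - <<'E'
from h import *
for n in('scene','top'):
    cap(n,n+'0.png'); print(n,{k:np.round(v,3).tolist() if not isinstance(v,str) else v for k,v in arm.camera_info(n).items()})
for n in('scene','top'):
  for t,z in [('hub',.042),('base',0),('peg0',.072),('tagged_pot_center',.062),('iron_pot_center',.062),('green_pot_center',.062),('phone',0),('spray',0),('big_pot',0),('brush',0),('tape_center',.022)]:
    print(n,t,[(round(r['p'],2),np.round(r['centre']).tolist(),np.round(world(n,r['centre'],z=z)[:2],3).tolist()) for r in arm.pinpoint(t,n)[:7]])
print(arm.get_obs()['time_s'])
E
```

```text
scene {'camera_matrix': [[437.642, 0.0, 279.443], [0.0, 437.642, 213.853], [0.0, 0.0, 1.0]], 'view': [[0.641, 0.768, -0.009, -0.36], [-0.641, 0.541, 0.545, 0.354], [0.423, -0.343, 0.839, -1.622], [0.0, 0.0, 0.0, 1.0]]}
top {'camera_matrix': [[411.873, 0.0, 284.739], [0.0, 411.873, 205.344], [0.0, 0.0, 1.0]], 'view': [[0.03, -0.999, 0.016, -0.043], [0.995, 0.031, 0.091, -0.621], [-0.091, 0.013, 0.996, -1.385], [0.0, 0.0, 0.0, 1.0]]}
scene hub [(0.57, [276.0, 217.0], [0.58, -0.029])]
scene base [(0.38, [249.0, 244.0], [0.58, -0.134])]
scene peg0 [(0.98, [298.0, 187.0], [0.553, 0.083]), (0.89, [318.0, 217.0], [0.675, 0.055]), (0.8, [251.0, 239.0], [0.607, -0.141]), (0.79, [234.0, 212.0], [0.502, -0.124]), (0.75, [290.0, 248.0], [0.7, -0.076]), (0.74, [255.0, 179.0], [0.444, 0.001])]
scene tagged_pot_center [(0.76, [268.0, 200.0], [0.525, -0.015])]
scene iron_pot_center [(0.52, [291.0, 216.0], [0.616, 0.002]), (0.39, [126.0, 302.0], [0.54, -0.512])]
scene green_pot_center [(0.91, [183.0, 248.0], [0.499, -0.307]), (0.9, [306.0, 296.0], [0.835, -0.135]), (0.63, [262.0, 225.0], [0.584, -0.0
[... 545 characters left out ...]
069]), (0.58, [257.0, 226.0], [0.548, 0.068]), (0.55, [325.0, 205.0], [0.624, -0.156])]
top tagged_pot_center [(0.8, [281.0, 235.0], [0.52, -0.015])]
top iron_pot_center [(0.82, [274.0, 201.0], [0.632, 0.013])]
top green_pot_center [(0.78, [363.0, 249.0], [0.481, -0.287]), (0.51, [304.0, 212.0], [0.6, -0.09]), (0.47, [309.0, 151.0], [0.806, -0.102])]
top phone [(0.87, [214.0, 272.0], [0.388, 0.213])]
top spray [(0.61, [157.0, 266.0], [0.401, 0.409])]
top big_pot [(0.87, [391.0, 187.0], [0.702, -0.399]), (0.34, [141.0, 212.0], [0.585, 0.476])]
top brush [(0.57, [422.0, 239.0], [0.52, -0.506])]
top tape_center [(0.61, [145.0, 211.0], [0.589, 0.455]), (0.26, [157.0, 266.0], [0.403, 0.402])]
1.2
```

View pics/scene0.png

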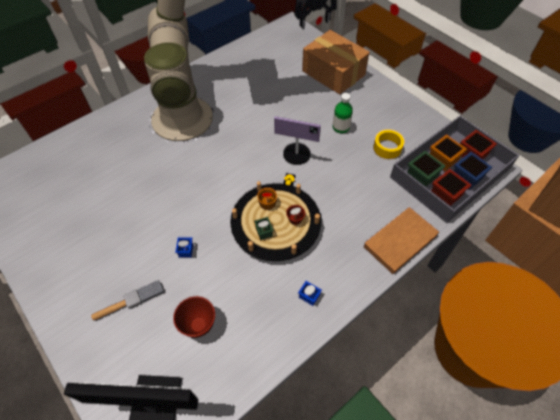

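View pics/top0.png

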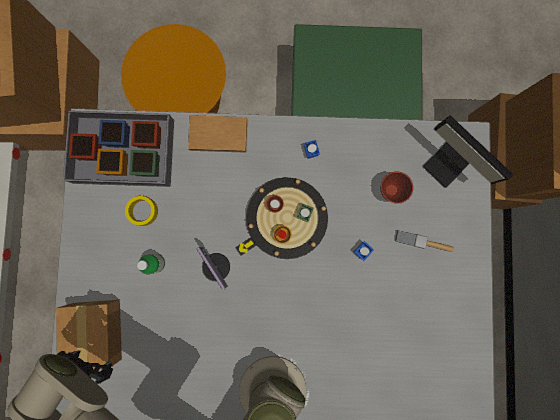

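The scene picture shows the turntable at about (276,218), with the tagged ochre pot at (268,200). In the top picture that pot is at (281,235), the iron pot at (274,201) and the green pot at (304,212). The yellow arrow is at (246,247) and the phone foot at (216,267).

Look-alikes in the top view:
- **For the tagged pot:** the iron pot (274,201), white tag. Only (281,235) has an ochre pot with a red tag.
- **For the green pot:** the blue ones at (311,149) and (363,251).

Next I'll fit the geometry and check the choice in a close crop.

```bash
cat >> h.py <<'E'
from scipy.optimize import least_squares
def proj(n,P):
    i=arm.camera_info(n);K=np.array(i['camera_matrix']);V=np.array(i['view']);c=V[:3,:3]@np.array(P,float)+V[:3,3]
    return np.array([K[0,0]*c[0]/-c[2]+K[0,2],K[1,1]*-c[1]/-c[2]+K[1,2]])
def pegs(n):
    return np.array([world(n,r['centre'],z=.072)[:2] for r in arm.pinpoint('peg0',n) if r['p']>.4])
def fit(P):
    # hub x,y and peg phase (mod 60deg)
    best=None
    for a0 in np.radians([0,20,40]):
        def f(v):
            a=np.arctan2(*(P-v[:2]).T[::-1]);k=np.round((a-v[2])/(np.pi/3))
            b=v[2]+k*np.pi/3
            return (v[:2]+.125*np.c_[np.cos(b),np.sin(b)]-P).ravel()
        s=least_squares(f,[.58,-.034,a0],loss='soft_l1',f_scale=.004)
        if best is None or s.cost<best.cost: best=s
    return best
def yellow(n,rgb,hub):
    h=cv2.cvtColor(rgb,cv2.COLOR_RGB2HSV);m=(h[...,0]>22)&(h[...,0]<34)&(h[...,1]>170)&(h[...,2]>100)
    v,u=np.nonzero(m);W=np.array([world(n,p,z=.008)[:2] for p in zip(u,v)]);r=np.linalg.norm(W-hub,axis=1)
    return W[(r>.14)&(r<.22)]
E
python3 - <<'E'
from h import *
for n in('scene','top'):
    rgb,d=cap(n); P=pegs(n); s=fit(P); hub=s.x[:2]; print(n,len(P),np.round(hub,4),'phase',np.degrees(s.x[2])%60,'res mm',np.round(s.fun*1e3,1))
    Y=yellow(n,rgb,hub); c=Y.mean(0); print(' arrow',len(Y),c, np.degrees(np.arctan2(*(c-hub)[::-1])),np.linalg.norm(c-hub))
    for t in('tagged_pot_center','iron_pot_center','green_pot_center'):
        for r in arm.pinpoint(t,n):
            w=world(n,r['centre'],z=.062)[:2]
            if np.linalg.norm(w-hub)<.1: print(' ',t,np.round(w,4),np.degrees(np.arctan2(*(w-hub)[::-1])),np.linalg.norm(w-hub))
    if n=='top': cv2.imwrite('pics/topc.png',cv2.resize(rgb[160:300,190:350,::-1],None,fx=4.5,fy=4.2,interpolation=3))
o=arm.get_obs();print(o['time_s'],o['tool_pos'],o['tool_rot'])
E
```

```text
scene 5 [ 0.582  -0.0296] phase 44.72419989892294 res mm [14.1 -1.6  1.1 -3.2  0.5  6.  -2.2 -5.4 -6.9 22. ]
 arrow 72 [0.47467008 0.11385495] 126.8101542557615 0.17916950964141995
  tagged_pot_center [ 0.5218 -0.0065] 159.0569594757124 0.06446785244796295
  iron_pot_center [0.6195 0.0066] 43.93480603732743 0.052105500938690166
  green_pot_center [ 0.5919 -0.1003] -82.04988515559586 0.07138330671723064
top 6 [ 0.5798 -0.0328] phase 44.015658288496375 res mm [-7.7  5.1  5.1 -6.3 -0.6 -2.6 -3.6 -3.2  4.9  1.1  0.5 13.4]
 arrow 84 [0.47854074 0.10877101] 125.59444152771637 0.1740397924945994
  tagged_pot_center [ 0.5233 -0.0288] 175.98763582220127 0.056653926084850426
  iron_pot_center [ 0.5756 -0.0373] -133.00098805588257 0.006180350125592083
  iron_pot_center [0.6208 0.0113] 47.09774274860331 0.060149455626657605
  green_pot_center [ 0.5927 -0.0897] -77.31555776362993 0.05837629881929477
1.7 [0.1560682  0.50126239 0.19727771] [-4.72294690e-01 -3.10587845e+00  9.97099360e-05]
```

View pics/topc.png

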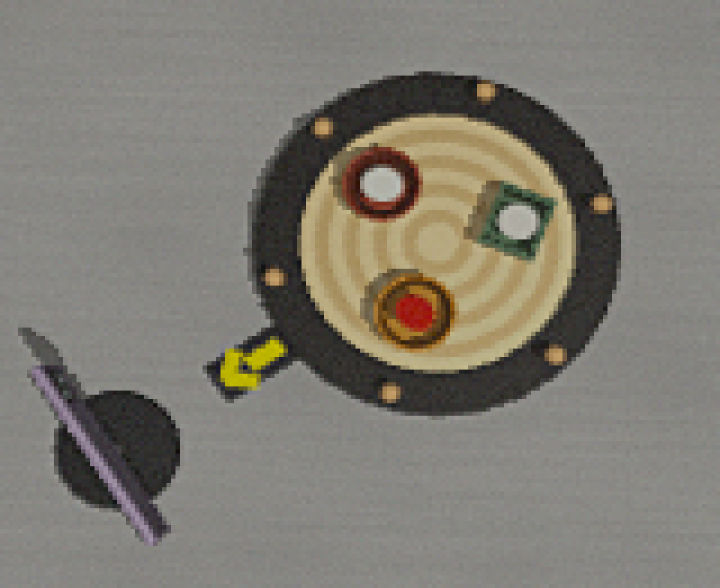

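The crop confirms the choice: an ochre pot with a red tag at crop (414,313). All six pegs are visible, and the arrow is at (250,365). I'll use these crop pixels for sharper geometry.

```bash
python3 - <<'E'
from h import *
c=lambda u,v:(190+(u+.5)/4.5-.5,160+(v+.5)/4.2-.5)
P=np.array([world('top',c(*p),z=.072)[:2] for p in [(486,91),(323,128),(274,277),(391,393),(556,355),(602,203)]])
s=fit(P);hub=s.x[:2];print(hub,np.degrees(s.x[2])%60,np.round(s.fun*1e3,1))
print(np.round(P,3).tolist())
ang=lambda w:(np.degrees(np.arctan2(*(w-hub)[::-1])),np.linalg.norm(w-hub))
print('mat hub',world('top',c(437,243),z=.042))
for nm,p,z in[('pot rim',(414,311),.082),('iron',(381,184),.08),('green',(517,222),.08),('arrowtail',(283,347),.008),('arrowtip',(228,383),.008),('foot',(117,448),.005)]:
    w=world('top',c(*p),z=z)[:2];print(nm,w,ang(w))
o=arm.get_obs();from scipy.spatial.transform import Rotation as R
print(R.from_rotvec(o['tool_rot']).as_matrix().round(3))
E
```

```text
[ 0.5799187  -0.03231545] 45.3832514729493 [ 0.6  0.1  1.   0.6 -0.7  0.3 -0.3  0.1 -0.3 -0.4 -0.3 -0.7]
[[0.7, -0.064], [0.667, 0.056], [0.547, 0.088], [0.459, -0.001], [0.492, -0.121], [0.613, -0.152]]
mat hub [ 0.57977845 -0.03161052  0.042     ]
pot rim [ 0.52358905 -0.01566269] (np.float64(163.5307099695463), np.float64(0.05873963136370465))
iron [0.62265623 0.0116035 ] (np.float64(45.78108894965674), np.float64(0.06128107522910685))
green [ 0.59575524 -0.08915318] (np.float64(-74.4307143023163), np.float64(0.05900273408476224))
arrowtail [0.49274297 0.08330022] (np.float64(127.01677207349117), np.float64(0.14479845739335562))
arrowtip [0.46212274 0.12422573] (np.float64(126.96116403684037), np.float64(0.19591077495629802))
foot [0.40675976 0.20696544] (np.float64(125.89190180493212), np.float64(0.2953631115623547))
[[-0.955  0.297 -0.   ]
 [ 0.297  0.955 -0.   ]
 [ 0.    -0.    -1.   ]]
```

Emit:
{"name": "servo_tool", "arguments": {"steps": [[0, 0, 0.035, 0], [0, 0, 0.035, 0], [0, 0, 0.035, 0], [0.018, -0.032, 0, 0], [0.018, -0.032, 0, 0], [0.018, -0.032, 0, 0], [0.018, -0.032, 0, 0], [0.018, -0.032, 0, 0], [0.018, -0.032, 0, 0], [0.018, -0.032, 0, 0], [0.018, -0.032, 0, 0], [0.018, -0.032, 0, 0]], "grip": 255}}

```text
time_s: 2.7
tool_pos: [0.3184, 0.2116, 0.3025]
tool_rot: [0.472, 3.105, 0.001]
force: [1.8, 0.9, -0.1]
width: 0.0003
grip_force: 0.0
```

Emit:
{"name": "servo_tool", "arguments": {"steps": [[0.018, -0.032, 0, 0], [0.018, -0.032, 0, 0], [0.018, -0.032, 0, 0], [0.018, -0.032, 0, 0], [0.018, -0.032, 0, 0], [0.018, -0.032, 0, -0.045], [0.018, -0.032, 0, -0.045], [0.018, -0.032, 0, -0.045], [0.018, -0.032, 0, 0], [0.018, -0.032, 0, 0], [0.01, -0.02, 0, 0], [0, 0, 0, 0]]}}

```text
time_s: 3.7
tool_pos: [0.509, -0.1303, 0.301]
tool_rot: [-0.686, -3.064, 0.0]
force: [-0.2, 0.5, -1.2]
width: 0.0003
grip_force: 0.0
```

Emit:
{"name": "servo_tool", "arguments": {"steps": [[0.017, -0.017, 0, 0], [0, 0, -0.035, 0], [0, 0, -0.035, 0], [0, 0, -0.035, 0], [0, 0, -0.035, 0], [0, 0, -0.035, 0], [0, 0, -0.03, 0], [0, 0, -0.025, 0], [0, 0, -0.01, 0], [0, 0, -0.01, 0], [0, 0, 0, 0], [0, 0, 0, 0]]}}

```text
time_s: 4.7
tool_pos: [0.5256, -0.1439, 0.0533]
tool_rot: [0.68, 3.066, -0.001]
force: [-0.2, -0.5, 0.2]
width: 0.0001
grip_force: 0.0
```

```bash
python3 - <<'E'
from h import *
o=arm.get_obs();print(o['tool_pos'],o['tool_rot'])
cap('wrist','w1.png')
hub=np.array([.58,-.032]);r=.127
a=np.radians(245-np.arange(0,52,1.0*4))
p=hub+r*np.c_[np.cos(a),np.sin(a)]
print(np.round(np.diff(p,axis=0),4).tolist(),np.round(p,4).tolist())
E
```

```text
[ 0.52562758 -0.14386947  0.05331162] [ 6.80172192e-01  3.06562287e+00 -5.60130238e-04]
[[-0.0079, 0.004], [-0.0076, 0.0046], [-0.0073, 0.0051], [-0.0069, 0.0056], [-0.0065, 0.006], [-0.006, 0.0065], [-0.0056, 0.0069], [-0.0051, 0.0073], [-0.0046, 0.0076], [-0.004, 0.0079], [-0.0035, 0.0082], [-0.0029, 0.0084]] [[0.5263, -0.1471], [0.5184, -0.1431], [0.5108, -0.1385], [0.5036, -0.1334], [0.4967, -0.1278], [0.4902, -0.1218], [0.4842, -0.1153], [0.4786, -0.1084], [0.4735, -0.1012], [0.4689, -0.0936], [0.4649, -0.0857], [0.4614, -0.0775], [0.4585, -0.0691]]
```

View pics/w1.png

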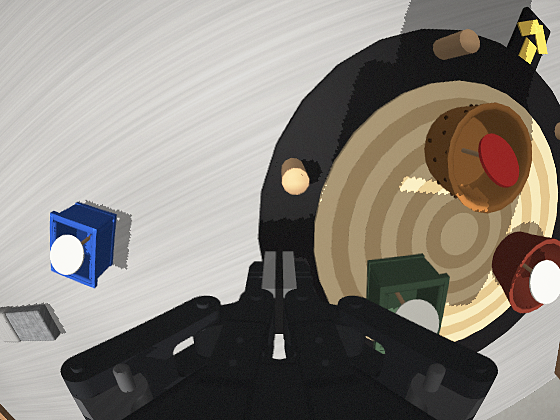

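The fingertip stands over the rim, clear of the pots. The peg to push is ahead of it at (295,180), and the tagged pot is at (490,160) with the arrow at (532,35). I'll push clockwise along the arc.

Emit:
{"name": "servo_tool", "arguments": {"steps": [[-0.004, 0.0015, -0.002, -0.035], [-0.004, 0.0015, -0.002, -0.035], [-0.0038, 0.0018, 0, -0.035], [-0.0038, 0.0019, 0, -0.035], [-0.0037, 0.0024, 0, -0.035], [-0.0036, 0.0025, 0, -0.035], [-0.0035, 0.0028, 0, -0.035], [-0.0034, 0.0028, 0, -0.035], [-0.0033, 0.003, 0, -0.035], [-0.0032, 0.003, 0, -0.035], [-0.003, 0.0032, 0, -0.035], [-0.003, 0.0033, 0, -0.035]]}}

```text
time_s: 5.75
tool_pos: [0.4834, -0.1143, 0.0498]
tool_rot: [1.306, 2.854, -0.0]
force: [0.2, 0.2, 1.0]
width: 0.0002
grip_force: 0.0
```

Emit:
{"name": "servo_tool", "arguments": {"steps": [[-0.0028, 0.0034, 0, -0.035], [-0.0028, 0.0035, 0, -0.035], [-0.0026, 0.0036, 0, -0.035], [-0.0025, 0.0037, 0, -0.035], [-0.0023, 0.0038, 0, -0.035], [-0.0022, 0.0038, 0, -0.035], [-0.0015, 0.0028, 0, -0.025], [-0.0008, 0.0015, 0, -0.015], [0, 0, 0, 0], [0, 0, 0, 0]]}}

```text
time_s: 6.58
tool_pos: [0.4657, -0.0882, 0.049]
tool_rot: [1.649, 2.672, 0.0]
force: [-0.2, -0.4, 0.4]
width: -0.0001
grip_force: 0.0
```

```bash
cat >> h.py <<'E'
HUB=np.array([.5799,-.0322])
def polar(w,c=HUB): return round(float(np.degrees(np.arctan2(*(np.array(w)[:2]-c)[::-1]))%360),2),round(float(np.linalg.norm(np.array(w)[:2]-c)),4)
def wworld(px,z):
    i=arm.camera_info('wrist');K=np.array(i['camera_matrix']);V=np.linalg.inv(np.array(i['view']))
    a=np.array([(px[0]-K[0,2])/K[0,0],(px[1]-K[1,2])/K[1,1]]);t=np.linalg.norm(a);e=a/max(t,1e-9)
    d=V[:3,:3]@np.array([np.sin(t)*e[0],-np.sin(t)*e[1],-np.cos(t)]);o=V[:3,3]
    return o+(z-o[2])/d[2]*d
E
python3 - <<'E'
from h import *
o=arm.get_obs();print(o['time_s'],o['tool_pos'],polar(o['tool_pos']),o['force'])
rgb,d=cap('top'); cap('wrist','w2.png')
cv2.imwrite('pics/topc2.png',cv2.resize(rgb[160:300,190:350,::-1],None,fx=4.5,fy=4.2,interpolation=3))
E
```

```text
6.5833 [ 0.46573538 -0.08815175  0.0489708 ] (206.11, 0.1271) [-0.23153423 -0.35537211  0.38408067]
```

View pics/topc2.png

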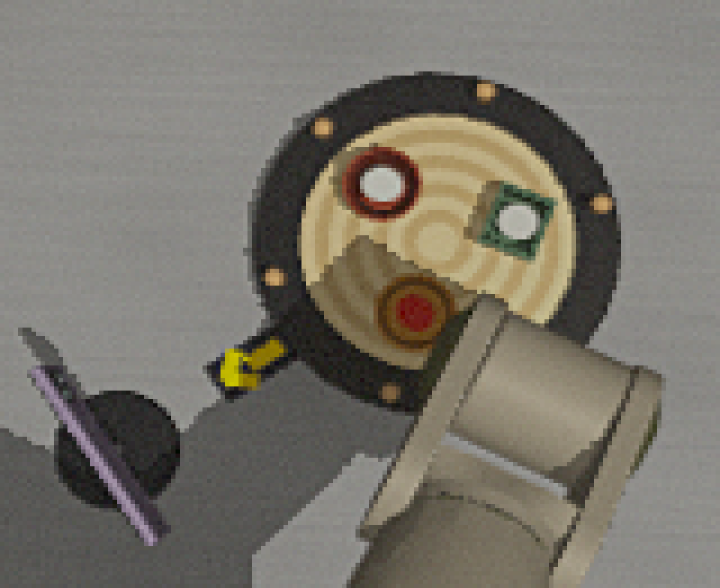

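View pics/w2.png

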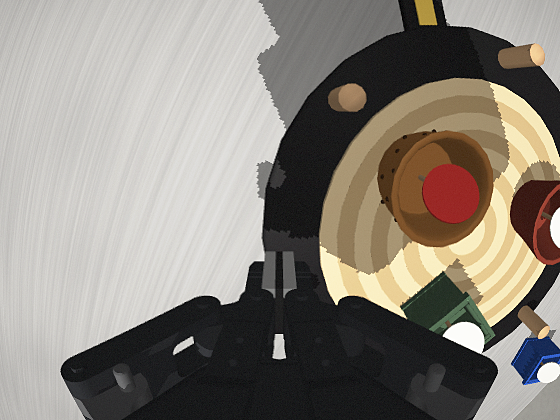

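Surprisingly, the top view shows the pegs and pots where they were. I need to check against the wrist picture before moving again.

```bash
python3 - <<'E'
from h import *
for nm,p,z in [('pegA',(355,98),.072),('pegB',(541,55),.072),('rim tag pot',(443,188),.082),('tip',(280,255),.049),('arrow',(427,10),.008)]:
    w=wworld(p,z);print(nm,w.round(3),polar(w))
c=lambda P:((proj('top',P)-[190,160]+.5)*[4.5,4.2])
o=arm.get_obs();t=o['tool_pos'];print('tool in crop',c(t),c(t+[0,0,.25]))
print([c(np.r_[HUB+.125*np.array([np.cos(a),np.sin(a)]),.072]).round() for a in np.radians([225.4,188.9,165.4])])
rgb,d=cap('scene')
q=proj('scene',[.58,-.032,.05]).astype(int)
cv2.imwrite('pics/sc2.png',cv2.resize(rgb[q[1]-60:q[1]+60,q[0]-80:q[0]+80,::-1],None,fx=5,fy=5,interpolation=3))
for a in (225.4,165.4): print((proj('scene',np.r_[HUB+.125*np.array([np.cos(np.radians(a)),np.sin(np.radians(a))]),.072])-q+[80,60])*5)
E
```

```text
pegA [0.462 0.001 0.072] (164.2, 0.1224)
pegB [0.551 0.091 0.072] (103.18, 0.1263)
rim tag pot [ 0.522 -0.015  0.082] (163.69, 0.0608)
tip [ 0.471 -0.097  0.049] (210.71, 0.1262)
arrow [0.492 0.097 0.008] (124.3, 0.1568)
tool in crop [509.11516972 388.01446617] [533.19303897 396.26281474]
[array([557., 356.]), array([461., 399.]), array([391., 394.])]
[195.91805246 269.54790085]
[319.30717072 131.90122499]
```

View pics/sc2.png

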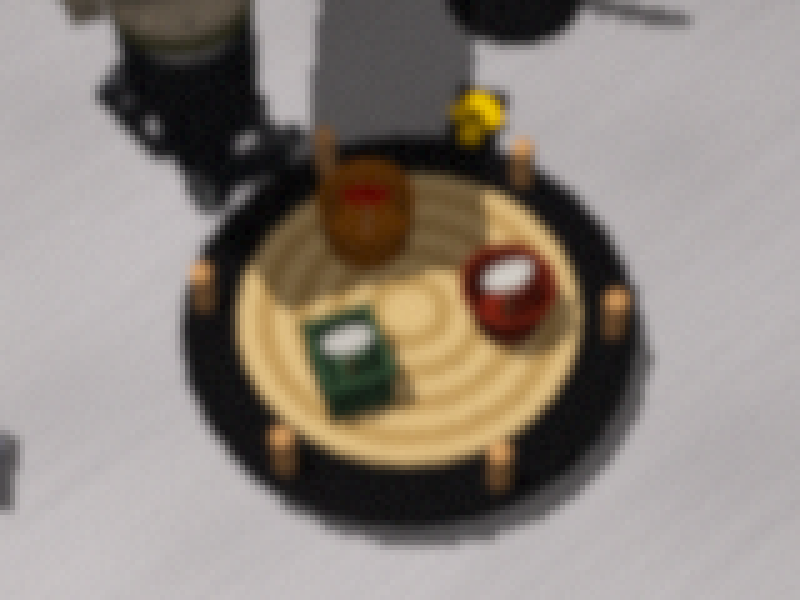

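The scene crop shows all six pegs unmoved, at (203,280), (283,440), (498,460), (615,305), (522,155) and (325,150). The fingertip, at (205,200), is already past its peg without having touched it. I'll use depth to find where the tip really is.

```bash
python3 - <<'E'
from h import *
rgb,d=cap('scene');o=arm.get_obs();t=o['tool_pos'];q=proj('scene',t);qc=proj('scene',[.58,-.032,.05]).astype(int)
print(t,'tcp px',q,'crop',(q-qc+[80,60])*5)
pts=[]
for v in range(int(q[1])-30,int(q[1])+15):
  for u in range(int(q[0])-20,int(q[0])+20):
    if d[v,u]>0: pts.append([*world('scene',(u,v),depth=d[v,u]),u,v,*rgb[v,u]])
P=np.array(pts);dist=np.linalg.norm(P[:,:2]-t[:2],axis=1)
S=P[(dist<.05)&(P[:,2]>.045)];S=S[np.argsort(S[:,2])];print(len(S));print(S[:25].round(3))
# top peg/mat height check
for nm,a,r in[('mat',0,.02),('rim',45,.13),('table',225,.2),('pegtop',345.4,.125)]:
    w=np.r_[HUB+r*np.array([np.cos(np.radians(a)),np.sin(np.radians(a))]),.04 if nm!='pegtop' else .07];u=np.round(proj('scene',w)).astype(int)
    print(nm,world('scene',u,depth=d[u[1],u[0]]).round(4))
E
```

```text
[ 0.46540558 -0.08809428  0.048402  ] tcp px [237.37754499 202.86035235] crop [216.88772496 234.30176174]
615
[[ 4.82e-01 -4.80e-02  4.50e-02  2.51e+02  2.00e+02  9.10e+01  7.50e+01
   4.80e+01]
 [ 4.95e-01 -7.40e-02  4.50e-02  2.47e+02  2.07e+02  1.17e+02  9.50e+01
   6.30e+01]
 [ 5.02e-01 -7.10e-02  4.50e-02  2.49e+02  2.08e+02  1.05e+02  8.20e+01
   5.00e+01]
 [ 4.88e-01 -7.60e-02  4.50e-02  2.45e+02  2.06e+02  6.90e+01  5.40e+01
   3.80e+01]
 [ 4.86e-01 -4.30e-02  4.50e-02  2.53e+02  2.00e+02  1.14e+02  9.40e+01
   6.10e+01]
 [ 5.01e-01 -6.70e-02  4.50e-02  2.50e+02  2.07e+02  1.05e+02  8.30e+01
   5.10e+01]
 [ 5.01e-01 -5.50e-02  4.50e-02  2.53e+02  2.05e+02  1.04e+02  8.20e+01
   5.10e+01]
 [ 5.07e-01 -9.40e-02  4.60e-02  2.44e+02  2.13e+02  2.18e+02  1.86e+02
   1.27e+02]
 [ 4.92e-01 -1.25e-01  4.70e-02  2.33e+02  2.15e+02  8.70e+01  6.10e+01
   3.70e+01]
 [ 4.91e-01 -6.30e-02  4.80e-02  2.49e+02  2.04e+02  1.15e+02  9.40e+01
   6.10e+01]
 [ 5.03e-01 -6.00e-02  4.80e-02  2.52e+02  2.06e+02  1.04e+02  8.00e+01
   5.00e+01]
 [ 4.98e-01 -1.18e-01  4.80e-02  2.36e+02  2.15e+02  7.
[... 566 characters left out ...]
0e-02  2.34e+02  2.14e+02  9.40e+01  6.50e+01
   4.00e+01]
 [ 4.91e-01 -1.27e-01  5.90e-02  2.32e+02  2.13e+02  1.03e+02  8.30e+01
   6.70e+01]
 [ 5.00e-01 -1.18e-01  6.00e-02  2.36e+02  2.13e+02  7.00e+01  4.80e+01
   3.10e+01]
 [ 4.95e-01 -1.25e-01  6.20e-02  2.33e+02  2.13e+02  1.08e+02  7.80e+01
   4.80e+01]
 [ 4.90e-01 -1.26e-01  6.30e-02  2.32e+02  2.12e+02  1.45e+02  1.14e+02
   9.20e+01]
 [ 4.96e-01 -1.14e-01  6.30e-02  2.36e+02  2.11e+02  9.20e+01  6.60e+01
   4.00e+01]
 [ 4.99e-01 -1.17e-01  6.50e-02  2.36e+02  2.12e+02  7.60e+01  5.40e+01
   3.40e+01]]
mat [ 0.602  -0.0344  0.0427]
rim [0.6734 0.0592 0.0447]
table [ 4.141e-01 -1.637e-01 -2.000e-04]
pegtop [ 0.6995 -0.0635  0.0688]
```

```bash
python3 - <<'E'
from h import *
rgb,d=cap('scene');t=arm.get_obs()['tool_pos'];q=proj('scene',t).astype(int)
vs=range(q[1]-22,q[1]+3);us=range(q[0]-10,q[0]+9)
print('cols',us[0],us[-1])
for v in vs:
    print(v,' '.join('%4d'%(1000*world('scene',(u,v),depth=d[v,u])[2]) if d[v,u]>0 else '   .' for u in us))
for z in (0.05,.08,.11,.13): print(z,proj('scene',[*t[:2],z]).round(1))
E
```

```text
cols 227 245
180  181  180  176  175  172  174  188  195  192  190  185  185  188  193  187  192  192  195  193
181  174  178  174  169  170  171  185  188  192  188  184  184  184  181  186  187  188  192  186
182  170  170  167  164  165  170  184  182  185  183  178  176  179  181  181  183  185    0  180
183  159  162  164  160  155  160  173  178  178  179  172  172  173  178  177  176    2    1  171
184  156  156  160  158  155  152  166  169  172  178  164  166  169  173    0    0    6  146  168
185  153  155  155  156  151  146  163  164  165  170  161  154  146  140    1    2  142  143  156
186  133  141  152  155  146  144  157  162  159  166  157  148  133  137  138  138  142  139  172
187    0  120  136  140  141  139  151  154  157  158  154  143  139  137  140  140  143  153  160
188    3   -2  129  133  137  136  130  139  151  155  150  139  137  137  141  139  150  161  162
189    8    2  125  133  125  130  129  141  137    .  139  133  135  136  144  150  153  156  153
190   -1    2   -1  123    .  127  120  124  130  136  135  128  126  144  137  146  148  149  15
[... 763 characters left out ...]
   38   39   36   39   34   40
199    5    1    0   -1   -1    0    0    2    3   -1    5    0   34   36   37   34   38   33   34
200    0    2    2    1   -2    5    0    1    0    0    0   37   33   36   34   36   36   33   35
201    0    0    4   -1    0    1    2   -1    2    2   39   39   35   36   38   36   41   37   38
202    6    0    1    4    1    5    2    0    0   38   37   38   39   39   31   38   36   40   36
203    4   -1    2    0   -2    0    1    0    0   37   40   41   40   35   41   40   34   37   38
204    4    4    2    1    1    2   -2   -1   37   38   37   39   36   35   43   38   35   33   36
0.05 [237.3 202.5]
0.08 [236.4 196.9]
0.11 [235.5 191.1]
0.13 [234.9 187.1]
```

Depth shows the fingertip ending about 30 mm above the stated TCP, at z ≈ 0.08, so it passed over the 72 mm peg. I'll go back over to the far side of that peg and descend lower, watching force and depth.

Emit:
{"name": "servo_tool", "arguments": {"steps": [[0, 0, 0.04, 0], [0.0101, -0.0095, 0, 0.108], [0.0101, -0.0095, 0, 0.108], [0.0101, -0.0095, 0, 0.108], [0.0101, -0.0095, 0, 0.108], [0.0101, -0.0095, 0, 0.108], [0.0101, -0.0095, 0, 0.108], [0, 0, -0.02, 0], [0, 0, -0.02, 0], [0, 0, -0.01, 0], [0, 0, 0, 0], [0, 0, 0, 0]]}}

```text
time_s: 7.83
tool_pos: [0.5259, -0.1449, 0.0385]
tool_rot: [-0.714, -3.059, -0.0]
force: [0.3, -0.1, 0.6]
width: -0.0003
grip_force: 0.0
```

```bash
cat >> h.py <<'E'
def tipz():
    rgb,d=cap('scene');t=arm.get_obs()['tool_pos'];q=proj('scene',t).astype(int)
    print('cols',q[0]-8,'tool',t.round(4),polar(t))
    for v in range(q[1]-12,q[1]+3):
        print(v,' '.join('%4d'%(1000*world('scene',(u,v),depth=d[v,u])[2]) if d[v,u]>0 else '   .' for u in range(q[0]-8,q[0]+9)))
    for z in (.04,.06,.08): print(z,proj('scene',[*t[:2],z]).round(1))
E
python3 -c "
from h import *
tipz()"
```

```text
cols 226 tool [ 0.5263 -0.1451  0.0392] (244.61, 0.125)
215  124  129  127  129  126  125  113  113  123  119  118  114   40   38   37   35   40
216  122  112  124  121  121  120  113  111  115  117  116  106   38   35   39   36   40
217    2   -2  116  118  112  112  113  113  111  108  102  100   37   41   38   39   39
218   -2    2    0  106  102  109  105  103  104  103   97   95   36   35   35   34   43
219   -1   -3    0  100   99  101  105  103   99   96   88   90   39   35   37   36   43
220    2   -2    0   91   90   95   97   99   94    .   84   83   38   37   36   37   41
221    2    2    2   86   86   89   92   89   85   88   79   36   36   36   43   34   42
222    0    0   -2    1   81   77   83   83   82   85   36   33   39   38   34   35   42
223    3    0   -6    2   36   34   82   75   80   76   32   40   37   36   36   34   40
224    1    5    3    2   36   36   40   39   37   36   35   40   38   39   39   39   41
225    1   -1    1    0   36   33   34   36   35   39   34   37   38   33   37   34   40
226    2    3    1   -2   -2   39   35   38   37   34   35   37   35   40   38   38   38
227   -1    0   -2    0    7   34   39   34   34   38   36   37   35   33   35   34   34
228    2    0   -3   -1   -1   37   32   37   37   36   40   39   36   38   33   36   38
229    3   -2    0    2   -2   35   34   36   35   41   37   34   40   34   35   36   34
0.04 [234.6 227.3]
0.06 [234.  223.8]
0.08 [233.3 220.2]
```

Emit:
{"name": "servo_tool", "arguments": {"steps": [[0, 0, -0.006, 0], [0, 0, -0.005, 0], [0, 0, -0.004, 0], [0, 0, 0, 0]]}}

```text
time_s: 8.22
tool_pos: [0.5254, -0.1447, 0.0225]
tool_rot: [-0.714, -3.058, -0.0]
force: [-0.6, -0.7, -0.3]
width: -0.0003
grip_force: 0.0
```

```bash
python3 -c "
from h import *
tipz();print(arm.get_obs()['force'])"
```

```text
cols 227 tool [ 0.5256 -0.1448  0.0229] (244.26, 0.125)
218  105  113  112  111  105  108   96  108  104  104  102   38   36   34   35   44   42
219   99  104  107  105   98  104   95   97   99   99   89   36   38   37   40   43   41
220   -2    4   99   98  101   96   91   97   93   86   80   83   35   36   38   40   43
221    0    1   87   85   87   92   92   90   87   85   79   74   37   35   40   44   41
222    0    0   82   78   78   85   88   80   78   75   73   77   38   35   37   43   41
223    3    0    3   76   73   79   79   78   79   72   70   68   35   39   37   38   38
224    0   -1    6   69   67   74   72   70   69   70   37   37   37   35   43   41   40
225    0    4    4   33   38   67   62   67   66   64   38   38   37   40   41   45   40
226    4   -1    2    1   36   40   63   55   38   37   38   37   32   35   37   36   41
227    0    2    6    4   35   34   42   39   37   31   37   33   34   38   37   35   38
228    0   -2    2    2   38   39   35   35   37   38   36   37   39   37   39   33   44
229   -3    1    3    1   34   40   36   35   36   34   32   38   39   35   34   37   38
230    0    0    1    7   38   38   38   37   33   36   36   34   35   37   36   36   35
231    0    0    2   -6   37   37   39   38   33   33   36   38   35   37   40   35   39
232    2    1    0   -3    3   35   36   35   35   37   35   35   39   43   35   37   37
0.04 [234.6 227.1]
0.06 [233.9 223.6]
0.08 [233.3 220. ]
[-0.14130637  1.17624735 -0.03443057]
```

Emit:
{"name": "servo_tool", "arguments": {"steps": [[-0.004, 0.0015, -0.001, -0.035], [-0.004, 0.0015, 0, -0.035], [-0.0038, 0.0018, 0, -0.035], [-0.0038, 0.0019, 0, -0.035], [-0.0037, 0.0024, 0, -0.035], [-0.0036, 0.0025, 0, -0.035], [-0.0035, 0.0028, 0, -0.035], [-0.0034, 0.0028, 0, -0.035], [-0.0033, 0.003, 0, -0.035], [-0.0032, 0.003, 0, -0.035], [0, 0, 0, 0]]}}

```text
time_s: 9.18
tool_pos: [0.4893, -0.1214, 0.0225]
tool_rot: [1.237, 2.888, 0.0]
force: [-0.1, 0.5, 0.3]
width: -0.0
grip_force: 0.0
```

```bash
cat >> h.py <<'E'
def phase(n='top',save=None):
    rgb,d=cap(n,save);r=fit(pegs(n));print(n,'pegfit',r.x[:2].round(4),'phase',round(np.degrees(r.x[2])%60,2),'res',np.round(r.fun*1e3,1))
    h=cv2.cvtColor(rgb,cv2.COLOR_RGB2HSV)
    m=((h[...,0]<6)|(h[...,0]>174))&(h[...,1]>190)&(h[...,2]>90)
    k,l,st,cc=cv2.connectedComponentsWithStats(m.astype(np.uint8))
    for j in range(1,k):
        w=world(n,cc[j],z=.08)
        if st[j,4]>4 and polar(w)[1]<.1: print('  red',st[j,4],w.round(4),polar(w))
E
python3 -c "
from h import *
o=arm.get_obs();print(polar(o['tool_pos']),o['force']);phase();phase('scene')"
```

```text
(224.55, 0.1271) [-0.08840028  0.51053715  0.31816774]
top pegfit [ 0.5759 -0.0377] phase 34.65 res [ 3.000e-01  5.900e+00  8.100e+00 -1.810e+01 -5.200e+00  2.000e+00
 -4.600e+00 -1.290e+01  6.930e+01  3.251e+02 -1.110e+01 -2.700e+00
  2.400e+00  9.000e-01]
  red 43 [ 0.5265 -0.0069  0.08  ] (154.69, 0.0591)
scene pegfit [ 0.5799 -0.0295] phase 34.49 res [-17.1  -1.  -10.6  -3.8   1.4   8.6   6.6   0.2   7.7 -13.3  -0.7   9.8]
  red 6 [ 0.523  -0.0057  0.08  ] (155.02, 0.0627)
  red 25 [ 0.6372 -0.0156  0.08  ] (16.17, 0.0596)
```

Emit:
{"name": "servo_tool", "arguments": {"steps": [[-0.003, 0.0033, 0, -0.035], [-0.0029, 0.0034, 0, -0.035], [-0.0028, 0.0035, 0, -0.035], [-0.0026, 0.0036, 0, -0.035], [-0.0025, 0.0037, 0, -0.035], [-0.0023, 0.0038, 0, -0.035], [-0.0022, 0.0039, 0, -0.035], [-0.002, 0.004, 0, -0.035], [-0.0018, 0.004, 0, -0.035], [-0.0016, 0.0038, 0, -0.033], [-0.001, 0.0025, 0, -0.02], [0, 0, 0, 0]]}}

```text
time_s: 10.38
tool_pos: [0.4649, -0.082, 0.0223]
tool_rot: [-1.744, -2.613, -0.0]
force: [-0.0, -0.3, 0.1]
width: -0.0002
grip_force: 0.0
```

```bash
python3 -c "
from h import *
o=arm.get_obs();print(polar(o['tool_pos']),o['force']);phase(save='top3.png');phase('scene')
im=cv2.imread('pics/top3.png');cv2.imwrite('pics/topc3.png',cv2.resize(im[160:300,190:350],None,fx=4.5,fy=4.2,interpolation=3))"
```

```text
(203.41, 0.1254) [-0.00467406 -0.27243037  0.13589367]
top pegfit [ 0.5807 -0.0265] phase 14.59 res [ 5.1 -2.6 -4.8  0.5 -0.1  1.8]
  red 38 [0.5377 0.0107 0.08  ] (134.48, 0.0602)
scene pegfit [ 0.5792 -0.0328] phase 15.46 res [  1.6  -0.1  -1.7  -5.4  -0.8   8.2   1.3   3.2 -17.    1.1   8.  -12.7]
  red 15 [0.5337 0.014  0.08  ] (134.98, 0.0654)
  red 31 [ 0.6458 -0.0341  0.08  ] (358.39, 0.066)
```

View pics/topc3.png

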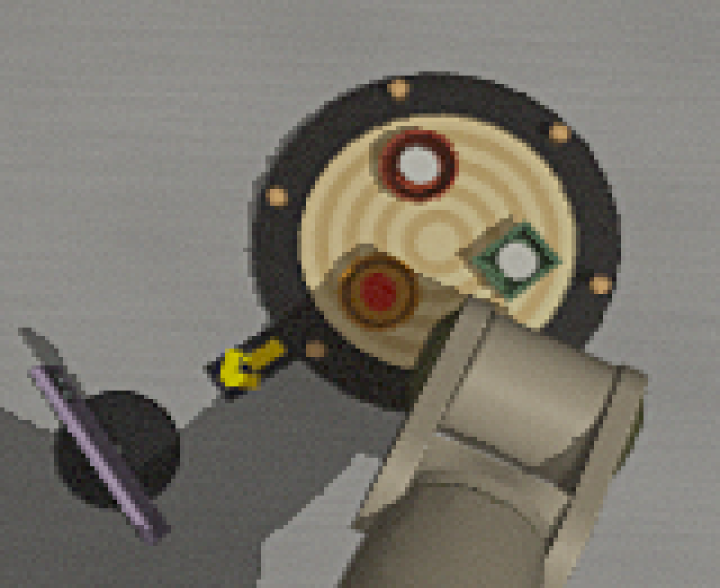

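The top crop shows the table turned about 29°. The tagged pot is at (380,291) and the nearest peg at (315,349), with the arrow axis at (250,365).

```bash
python3 - <<'E'
from h import *
c=lambda u,v:(190+(u+.5)/4.5-.5,160+(v+.5)/4.2-.5)
P=np.array([world('top',c(*p),z=.072)[:2] for p in [(399,90),(560,133),(600,285),(315,349),(277,197)]])
s=fit(P);print(s.x[:2],np.degrees(s.x[2])%60,np.round(s.fun*1e3,1))
print(polar(world('top',c(380,289.5),z=.082)))
E
```

```text
[ 0.57954222 -0.03203745] 15.307601269108844 [ 1.1  0.2  0.1 -0.2 -0.6 -0.9 -1.2  0.   0.5  0.8]
(133.91, 0.0581)
```

Emit:
{"name": "servo_tool", "arguments": {"steps": [[-0.0011, 0.0026, 0, -0.022], [-0.0011, 0.0027, 0, -0.023], [-0.001, 0.0027, 0, -0.023], [-0.0009, 0.0027, 0, -0.023], [-0.0005, 0.0016, 0, -0.013], [-0.0003, 0.001, 0, -0.009], [0, 0, 0, 0], [0, 0, 0, 0]]}}

```text
time_s: 11.25
tool_pos: [0.46, -0.069, 0.0223]
tool_rot: [-1.888, -2.511, -0.0]
force: [0.4, 0.0, -0.1]
width: 0.0001
grip_force: 0.0
```

```bash
python3 -c "
from h import *
o=arm.get_obs();print(polar(o['tool_pos']),o['tool_pos'],o['force']);phase();phase('scene')"
```

```text
(197.04, 0.1254) [ 0.45998872 -0.06895312  0.02227039] [ 0.40491511  0.03231852 -0.09800566]
top pegfit [ 0.5797 -0.0334] phase 6.73 res [ -5.4   8.    0.3   0.1   0.9 -12.   -1.4  13.7   5.8 -10.4]
  red 35 [0.5423 0.015  0.08  ] (128.56, 0.0604)
scene pegfit [ 0.5795 -0.0303] phase 8.21 res [  1.9  -1.4  -3.4  -6.7   4.4  -1.9   6.1   0.6 -14.5   2.4  -1.8  12.2]
  red 18 [0.5387 0.0182 0.08  ] (129.27, 0.0652)
  red 30 [ 0.6481 -0.0396  0.08  ] (353.81, 0.0686)
```

Emit:
{"name": "servo_tool", "arguments": {"steps": [[0.002, -0.006, 0, 0], [0.004, -0.012, 0, 0], [0.001, -0.006, 0, 0], [0, 0, 0.03, 0], [0, 0, 0.035, 0], [0, 0, 0.04, 0], [0, 0, 0.04, 0], [-0.02, -0.03, 0.01, 0], [-0.02, -0.03, 0, 0], [-0.02, -0.03, 0, 0], [-0.02, -0.03, 0, 0], [0, 0, 0, 0]]}}

```text
time_s: 12.45
tool_pos: [0.3844, -0.2177, 0.1775]
tool_rot: [1.895, 2.505, -0.002]
force: [-0.2, 0.5, -0.1]
width: -0.0
grip_force: 0.0
```

```bash
python3 -c "
from h import *
phase(save='top4.png');phase('scene')
im=cv2.imread('pics/top4.png');cv2.imwrite('pics/topc4.png',cv2.resize(im[160:300,190:350],None,fx=4.5,fy=4.2,interpolation=3))"
```

```text
top pegfit [ 0.5777 -0.0355] phase 7.0 res [ 5.7  0.9 -5.4  6.8 -6.5  4.2  1.5 -7.3  2.3 -9.5]
  red 48 [0.543  0.0162 0.08  ] (127.33, 0.0609)
scene pegfit [ 0.5819 -0.0325] phase 7.32 res [ 1.   0.1 -3.8  6.   1.4 -1.4 19.6 -6.9 -4.   3.2 -0.6 -1.2]
  red 31 [0.5364 0.0194 0.08  ] (130.15, 0.0675)
  red 27 [ 0.6484 -0.0393  0.08  ] (354.08, 0.0689)
```

View pics/topc4.png

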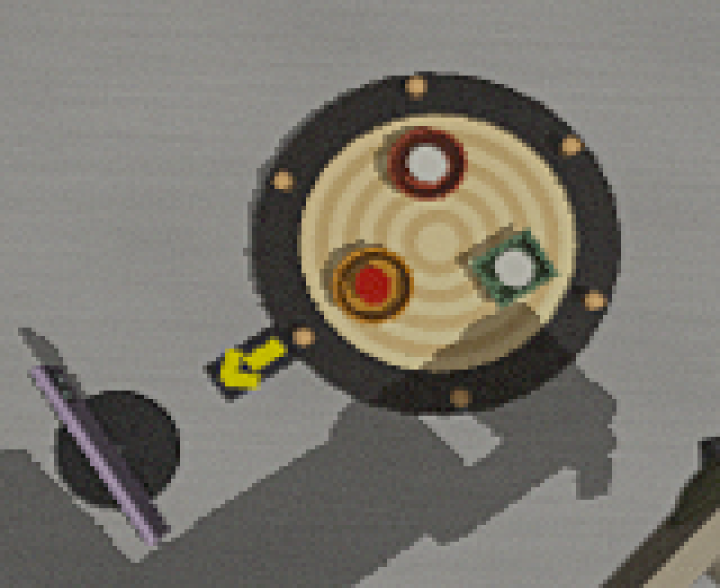

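```bash
python3 - <<'E'
from h import *
c=lambda u,v:(190+(u+.5)/4.5-.5,160+(v+.5)/4.2-.5)
P=np.array([world('top',c(*p),z=.072)[:2] for p in [(417,86),(572,146),(595,300),(303,337),(283,180),(460,398)]])
s=fit(P);print(s.x[:2],np.degrees(s.x[2])%60,np.round(s.fun*1e3,1))
rgb=cv2.imread('pics/top4.png')[:,:,::-1].copy();h=cv2.cvtColor(rgb,cv2.COLOR_RGB2HSV)
for p,z in [((371.5,284),.082)]: print(polar(world('top',c(*p),z=z)))
w=[polar(world('top',c(*p),z=.008)) for p in [(283,347),(228,383)]];print(w)
Y=yellow('top',rgb,HUB);print(polar(Y.mean(0)))
E
```

```text
[ 0.57990278 -0.03207036] 9.114185795130055 [ 0.7  0.3  0.6 -0.1 -1.1 -0.2  0.  -0.   0.1  0.6 -0.3 -0.4]
(126.9, 0.0603)
[(127.04, 0.1447), (126.98, 0.1958)]
(125.78, 0.1739)
```

```bash
python3 -c "
from h import *
print(arm.close_job())"
```

```text
the job is handed in; nothing more can be done
None
```

The job is handed in: I turned the table about 36° clockwise by one peg, and the red-tagged ochre pot now stands within about 1° of the yellow pointer's line, facing the phone, with the arm clear of everything. The first pass went over the peg without touching it because the fingertip sat about 30 mm higher than its stated position.

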